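# Size a jar lid in the step gauge

### The arm

A 6-joint arm with a two-finger parallel gripper is mounted at the origin on the work surface. World frame = base frame: x ahead of the robot, y to its left, z up, the work surface at z = 0. Lengths are in m, angles in degrees, forces in N, time in s.
With the tool pointing down it reaches from about 0.35 to 0.8 m from the base axis. Payload 7.3 kg.
Tool frame: the origin (TCP) lies at the centre of the arm's flange, where the gripper is bolted on; the fingertips stand 173 mm ahead of it and the grasp point (between the pads) lies 155 mm ahead of it; z points along the fingers, y is the line along which they close (so a half turn about z gives the same grasp; the last joint's range is limited). The gripper opens to 85 mm and grips with 20 to 120 N. Pads are 22 mm wide; open, the fingers measure 114 mm over their backs; the gripper's body (76 mm by 85 mm) begins 54 mm behind the grasp point. The pads swing forward as they close: fully open they stand 13 mm farther back than shut.
Start: joints at [67.895, 19.595, 87.324, -0, 73.075, -8.365], TCP at [0.125, 0.51, 0.405] pointing down, gripper open.
Joint ranges: [-145.02, 145.02], [-44.19, 115.74], [2.07, 154.8], [-57.11, 237.11], [16.16, 152.29], [-177.93, 177.93]. Speed limits (degrees/s): [147.25, 147.25, 180, 180, 180, 180].

### API

Orientations are given as a 3x3 rotation matrix whose columns are the frame's x, y, z axes.
In Python, from bench import telemetry, imaging, sign_off gives the robot as it stands. The module is installed in compiled form; this text tells all that it offers.
- The arm moves only by the tool step_arm, never from a script. Its argument "rows" is a list of rows, each an object of numbers: "tx", "ty", "tz": the shift along the tool's x, y, z in m; "spin": the turn about the tool's z in rad; "hand": the opening, from 0 (shut) to 1 (fully open). In form: [{"tx": .., "ty": .., "tz": .., "spin": .., "hand": ..}, ...]. A call has 1 to 10 rows; each row shifts and turns the commanded pose from where the row before left it, along the tool's axes as they then stand; what a row does not reach is not made up. A row lasts 1/10 s, in which the tool goes at most 50 mm and 8.59 degrees, less where a joint would pass 70% of its speed; a pose out of reach is approached as far as the arm can. A call with a gripper value outside its range is refused whole. The fingers move at their own pace and stop on an object; the grip force is fixed at half the most. Time passes only in rows, so rows that do not move let the fingers close. It gives the time, the measured TCP pose, the force, the opening and the grip force at its end, in the units of the state.
- telemetry.get_obs(): the state, without advancing time (a new reading comes with each control period).
- imaging.snapshot(name): name is "scene" or "top" or "wrist"; returns a dict with "image" (480x640x3 uint8, red, green, blue), "fx", "fy", "cx", "cy" (pixels), "T" (4x4, takes a point from camera to world coordinates); the wrist camera has in their place "tool_from_camera" (4x4, takes a point from camera to tool coordinates, whose origin is the TCP and whose axes are the flange's). Camera axes: x right, y down, z forward; pixel columns grow to the right and rows downward; lengths in m; the calibration is good to about 2 mm. A picture is of the moment at which its call begins: read the wrist's pose just before it. There is no depth.
- sign_off(): hands the job in; it is judged then, once.
The state is a dict: "time_s": time; "qpos": joint angles; "dq": joint speeds; "tau": joint torques, N m; "position": TCP position; "eef_rot": TCP orientation; "contact_force": force on the tool from outside, world axes, zero at the start; "wrist_torque": the same for the moment, N m; "opening": finger opening in m; "finger_force": force on a finger pad.
Only numpy, scipy, OpenCV 4.12 (cv2) and the standard library are available. Lean on these libraries where they do the work, as an engineer would, in place of code of your own. Each camera call takes 0.05 s, during which the arm holds its last target. There are 200 camera calls.

### The job

Find the size of the jar lid standing on the blue mat: set it level on the middle of each step of the gauge in turn, starting with the narrowest and going one step wider each time, until it drops in between the walls. Let go of it there, flat on the floor of the first step it enters, and leave the other two lids and everything else on the table where they are.

Things in the scene. Friction and masses are not known exactly. Their poses are not given: they have to be found in the camera images.
- gauge: step gauge, fixed: dark plate 302 (y) x 100 x 6 mm with five white walls along its x, each 14 wide, 70 long, tops 18 mm above the table. Between them four straight channels, open above and at both ends, gaps 46, 54, 62, 70 mm in order along +y: steps 1 to 4, numbered by 1 to 4 yellow dots on the apron at -x. Origin at table height, at mid-length of the walls, in the middle of the row; z up
- step1 (a point): centre of the floor of step 1, the 46 mm wide channel, 6 mm above the table and 12 mm below the wall tops; -114 mm along the gauge's y from its origin; too narrow for every lid
- step2 (a point): centre of the floor of step 2, the 54 mm wide channel, 6 mm above the table and 12 mm below the wall tops; -50 mm along the gauge's y from its origin
- step3 (a point): centre of the floor of step 3, the 62 mm wide channel, 6 mm above the table and 12 mm below the wall tops; +22 mm along the gauge's y from its origin
- step4 (a point): centre of the floor of step 4, the 70 mm wide channel, 6 mm above the table and 12 mm below the wall tops; +102 mm along the gauge's y from its origin
- mat_blue: blue round mat 96 mm across, 3 mm thick, fixed; a lid stands on its middle, knob up. Origin at the centre of the underside (table height). The lid on it is the one to be gauged
- mat_black1: black round mat 96 mm across, 3 mm thick, fixed; a lid stands on its middle, knob up. Origin at the centre of the underside (table height)
- mat_black2: black round mat 96 mm across, 3 mm thick, fixed; a lid stands on its middle, knob up. Origin at the centre of the underside (table height)
- lid_a: steel jar lid: disc 14 mm thick, 51, 59 or 67 mm across (one lid of each; which is which is not told), lower edge chamfered 2 mm; black round knob on its middle, 26 mm across, 34 tall (48 mm in all). 90 to 170 g. Origin: centre of underside, z up. The 51 mm lid first enters step 2, 59 mm step 3, 67 mm step 4 (3 mm play); on a narrower step it rests on the wall tops
- lid_b: steel jar lid: disc 14 mm thick, 51, 59 or 67 mm across (one lid of each; which is which is not told), lower edge chamfered 2 mm; black round knob on its middle, 26 mm across, 34 tall (48 mm in all). 90 to 170 g. Origin: centre of underside, z up. The 51 mm lid first enters step 2, 59 mm step 3, 67 mm step 4 (3 mm play); on a narrower step it rests on the wall tops
- lid_c: steel jar lid: disc 14 mm thick, 51, 59 or 67 mm across (one lid of each; which is which is not told), lower edge chamfered 2 mm; black round knob on its middle, 26 mm across, 34 tall (48 mm in all). 90 to 170 g. Origin: centre of underside, z up. The 51 mm lid first enters step 2, 59 mm step 3, 67 mm step 4 (3 mm play); on a narrower step it rests on the wall tops
- jar_steel: bystander: open steel jar about 84 mm across, 100 mm high, loose. Origin at the centre of its underside
- bottle_amber: bystander: amber bottle 64 mm across, 150 mm high, loose. Origin at the centre of its underside
- pot_white: bystander: small white sample pot with a red cap, 48 mm across, 50 mm high, loose. Origin at the centre of its underside
Mind the look-alikes: they are no part of the job. Leave any turquoise look-alike of the lid_a alone. Several things have the shape of the mat_blue; the one meant has the colours described above.

How it is judged:
By the outcome, as a careful person would: the job done as asked, in the order asked, and still so for the second after the job is handed in, with the robot touching nothing.
It also fails if it takes over 54 s, if anything falls off the work surface, if the arm or the gripper's body presses on something with over 40 N, if the wrist force passes 120 N, or if a joint passes its speed limit or range.

## Working session

There is one attempt and no reset: what is moved stays moved. The work goes in short steps, Python scripts to look and compute and a tool call to move; the robot and the scene stay as the last step left them, time stands still between calls to the robot, and variables do not carry over. Pictures are saved under pics/ and viewed, at most 10 in all, crops included, and the job is handed in when it is done.

Besides the shell and the picture viewer there is one more tool, called after "Call:" in YAML: its name, and indented under it one key for each argument. step_arm: Moves the arm, as the interface text tells. Its arguments: {"type":"object","properties":{"rows":{"type":"array"}},"required":["rows"]}

```bash
mkdir -p pics
python3 - <<'E'
from bench import telemetry, imaging
import cv2,pickle
o=telemetry.get_obs(); print(o)
d={}
for n in ("scene","top"):
    s=imaging.snapshot(n); d[n]=s; cv2.imwrite(f"pics/{n}0.png",s["image"][...,::-1]); print(n,s["fx"],s["cx"],s["cy"],s["T"])
pickle.dump(d,open("d0.pkl","wb"))
E
```

```text
{'time_s': 0.0, 'qpos': array([ 6.78947222e+01,  1.96369560e+01,  8.73784232e+01, -2.22909696e-03,
        7.30745635e+01, -8.36546590e+00]), 'dq': array([ 0.04544164, -0.04415015, -0.02221777,  0.0298464 ,  0.04373707,
       -0.07382062]), 'tau': array([-1.95995008e-04, -4.33685160e+01, -2.46015233e+01, -7.47086506e-05,
        7.86735473e-03,  1.99532303e-05]), 'position': array([0.12462678, 0.50984812, 0.40401378]), 'eef_rot': array([[-9.71386963e-01,  2.37501704e-01, -5.56245565e-04],
       [ 2.37502278e-01,  9.71385872e-01, -1.46841334e-03],
       [ 1.91578413e-04, -1.55850716e-03, -9.99998767e-01]]), 'contact_force': array([-0.31531413,  0.10628608,  0.16749493]), 'wrist_torque': array([0.01385141, 0.01805046, 0.01416639]), 'finger_force': 0.0, 'opening': 0.08541970896954362}
scene 464.9361134790913 319.2774930722593 241.91050480677794 [[ 0.10127879  0.69371583 -0.71309253  1.20276537]
 [ 0.99470164 -0.0833217   0.06021742 -0.12230419]
 [-0.0176423  -0.71541306 -0.698479    0.64719068]
 [ 0.          0.          0.          1.        ]]
top 617.5959232447345 313.8149823064917 233.96647015929062 [[-2.26769591e-02 -9.94949526e-01  9.77813743e-02  4.45237670e-01]
 [-9.99739948e-01  2.28036186e-02  1.77821562e-04 -8.08960738e-02]
 [-2.40669265e-03 -9.77519136e-02 -9.95207904e-01  1.32213518e+00]
 [ 0.00000000e+00  0.00000000e+00  0.00000000e+00  1.00000000e+00]]
```

View pics/top0.png

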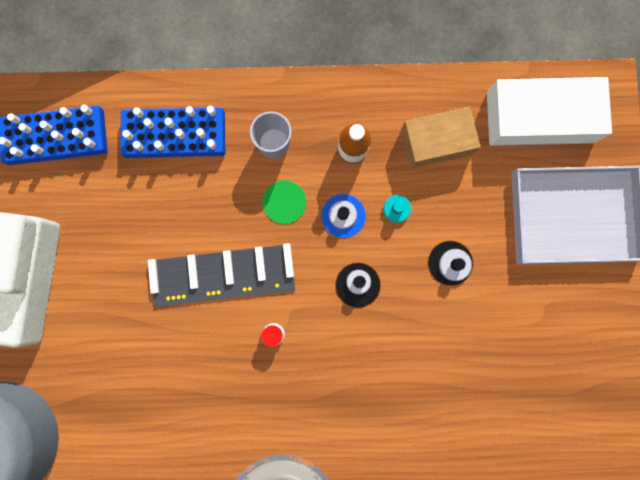

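View pics/scene0.png

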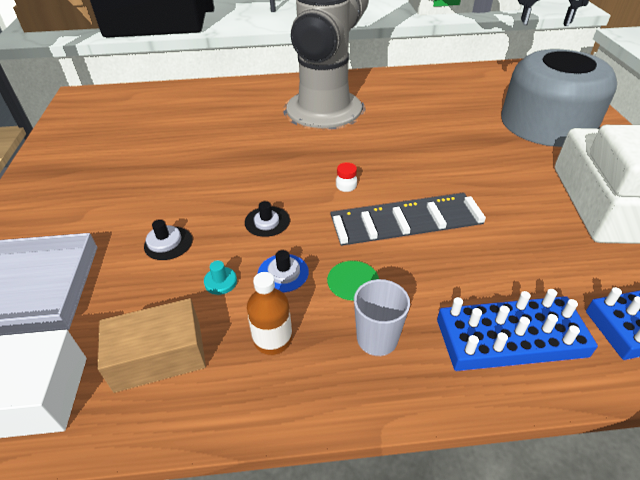

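The lid could be confused with these objects in the top view: the lid on the blue mat (343,214), the lids on black mats (358,283) and (452,264), and the turquoise look-alike (397,209). The mat could be confused with the green disc (284,202) or the blue racks. I choose the lid at (343,214). Next I measure it and check it in a close crop.

```bash
cat > h.py <<'E'
import numpy as np, cv2
def ray(s,uv,z,T=None):
    T=s["T"] if T is None else T
    d=T[:3,:3]@np.array([(uv[0]-s["cx"])/s["fx"],(uv[1]-s["cy"])/s["fy"],1]); c=T[:3,3]
    return c+d*(z-c[2])/d[2]
def blobs(m,amin):
    cs,_=cv2.findContours(m.astype(np.uint8),cv2.RETR_EXTERNAL,cv2.CHAIN_APPROX_NONE)
    return [c for c in cs if cv2.contourArea(c)>amin]
def wristT(o,s):
    T=np.eye(4); T[:3,:3]=o["eef_rot"]; T[:3,3]=o["position"]; return T@s["tool_from_camera"]
E
python3 - <<'E'
import pickle; from h import *
d=pickle.load(open("d0.pkl","rb")); s=d["top"]; im=s["image"]; h=cv2.cvtColor(im,cv2.COLOR_RGB2HSV)
m=(h[...,0]>100)&(h[...,0]<130)&(h[...,1]>150)&(h[...,2]>70)
m[:, :300]=0; m[:,390:]=0; m[:170]=0;m[260:]=0
c=max(blobs(m,50),key=cv2.contourArea); e=cv2.fitEllipse(cv2.convexHull(c)); print("mat",e,ray(s,e[0],.003))
w=(im.min(2)>170); w[:235]=0; w[305:]=0; w[:,:140]=0; w[:,300:]=0
for c in blobs(w,40):
    r=cv2.minAreaRect(c); print("wall",r, ray(s,r[0],.018)[:2].round(4), cv2.contourArea(c))
# scene too
s2=d["scene"]; h=cv2.cvtColor(s2["image"],cv2.COLOR_RGB2HSV)
m=(h[...,0]>100)&(h[...,0]<130)&(h[...,1]>150)&(h[...,2]>70); m[:,:250]=0;m[:,320:]=0;m[:240]=0;m[300:]=0
c=max(blobs(m,50),key=cv2.contourArea); e=cv2.fitEllipse(cv2.convexHull(c)); print("mat scene",e,ray(s2,e[0],.003))
cv2.imwrite("pics/crop0.png",cv2.resize(im[170:310,290:500,::-1],None,fx=3.5,fy=3.5,interpolation=cv2.INTER_CUBIC))
E
```

```text
mat ((343.18060302734375, 215.48361206054688), (42.80865478515625, 43.16355514526367), 111.38689422607422) [ 0.61335892 -0.14475355  0.003     ]
wall ((152.7377166748047, 275.6147766113281), (33.40768814086914, 8.0576810836792), 84.80557250976562) [0.4929 0.261 ] 230.5
wall ((192.1336669921875, 271.3366394042969), (33.33374786376953, 7.960297584533691), 84.2894058227539) [0.5    0.1778] 227.5
wall ((227.89178466796875, 266.7219543457031), (33.23741912841797, 7.9037017822265625), 83.9909896850586) [0.5081 0.1023] 225.5
wall ((259.8171081542969, 263.3536376953125), (33.57118606567383, 7.730207443237305), 83.6598129272461) [0.5136 0.0348] 223.0
wall ((287.88226318359375, 259.7491149902344), (33.475013732910156, 7.536260604858398), 83.2901611328125) [ 0.5199 -0.0246] 215.0
mat scene ((289.0934143066406, 273.125244140625), (33.39543914794922, 38.30796813964844), 47.69955062866211) [ 0.62103636 -0.13090667  0.003     ]
```

View pics/crop0.png

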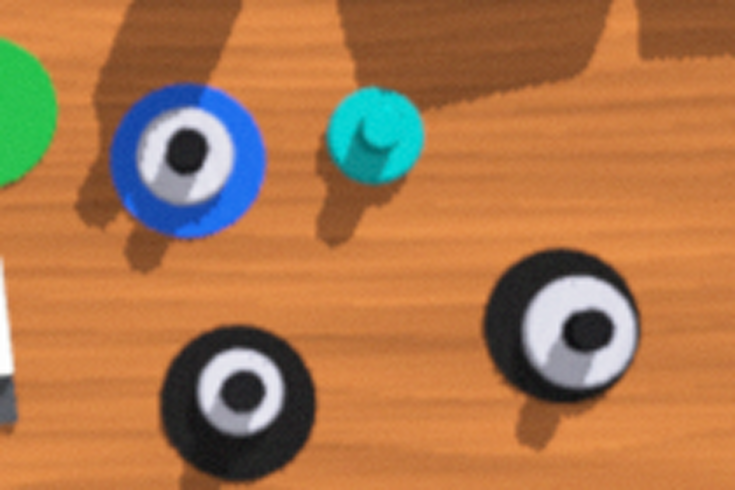

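The close crop confirms the choice. The steel lid with a black knob stands on the blue mat at crop (186,160), and its disc is about 0.63 of the mat's width, so roughly 59 mm. The black-mat lids are smaller (240,390) and larger (580,332), and turquoise is at (376,135). I'm going over the gauge first for a wrist view.

Call:
step_arm:
  rows:
    - {"tx": -0.033,"ty": -0.0207,"tz": 0,"spin": 0,"hand": 1}
    - {"tx": -0.033,"ty": -0.0207,"tz": 0,"spin": 0,"hand": 1}
    - {"tx": -0.033,"ty": -0.0207,"tz": 0,"spin": 0,"hand": 1}
    - {"tx": -0.033,"ty": -0.0207,"tz": 0,"spin": 0,"hand": 1}
    - {"tx": -0.033,"ty": -0.0207,"tz": 0,"spin": 0,"hand": 1}
    - {"tx": -0.033,"ty": -0.0207,"tz": 0,"spin": 0,"hand": 1}
    - {"tx": -0.033,"ty": -0.0207,"tz": 0,"spin": 0,"hand": 1}
    - {"tx": -0.033,"ty": -0.0207,"tz": 0,"spin": 0,"hand": 1}
    - {"tx": -0.033,"ty": -0.0207,"tz": 0,"spin": 0,"hand": 1}
    - {"tx": -0.033,"ty": -0.0207,"tz": 0,"spin": 0,"hand": 1}

```text
time_s: 1.1
position: [0.3969, 0.2291, 0.4045]
eef_rot: [[-0.971, 0.238, -0.0], [0.238, 0.971, -0.0], [0.0, -0.0, -1.0]]
contact_force: [0.5, 0.1, 0.6]
opening: 0.0852
finger_force: 0.0
```

Call:
step_arm:
  rows:
    - {"tx": -0.033,"ty": -0.0207,"tz": 0,"spin": 0,"hand": 1}
    - {"tx": -0.033,"ty": -0.0207,"tz": 0,"spin": 0,"hand": 1}
    - {"tx": -0.033,"ty": -0.0207,"tz": 0,"spin": 0,"hand": 1}
    - {"tx": -0.033,"ty": -0.0207,"tz": 0,"spin": 0,"hand": 1}
    - {"tx": 0,"ty": 0,"tz": 0,"spin": -0.112,"hand": 1}
    - {"tx": 0,"ty": 0,"tz": 0,"spin": -0.111,"hand": 1}
    - {"tx": 0,"ty": 0,"tz": 0,"spin": -0.111,"hand": 1}
    - {"tx": 0,"ty": 0,"tz": 0,"spin": 0,"hand": 1}
    - {"tx": 0,"ty": 0,"tz": 0,"spin": 0,"hand": 1}

```text
time_s: 2.0
position: [0.5046, 0.1188, 0.4044]
eef_rot: [[-0.996, -0.091, -0.001], [-0.091, 0.996, 0.0], [0.001, 0.0, -1.0]]
contact_force: [-0.2, 0.5, -0.2]
opening: 0.0853
finger_force: 0.0
```

Run:
```python
from bench import telemetry, imaging
import cv2,pickle
o=telemetry.get_obs(); s=imaging.snapshot("wrist")
print(o["time_s"],o["position"],o["eef_rot"],s["fx"],s["tool_from_camera"])
pickle.dump((o,s),open("w1.pkl","wb")); cv2.imwrite("pics/w1.png",s["image"][...,::-1])
```

```text
2.0 [0.50455515 0.11878309 0.40443557] [[-9.95830267e-01 -9.12235317e-02 -5.88511532e-04]
 [-9.12235655e-02  9.95830437e-01  3.07129973e-05]
 [ 5.83255948e-04  8.42710526e-05 -9.99999826e-01]] 393.2370987666134 [[-1.04761738e-03 -9.60572523e-01 -2.78027573e-01  7.11685411e-02]
 [ 9.99999446e-01 -1.03485232e-03 -1.92664692e-04 -1.27764038e-05]
 [-1.02649069e-04 -2.78027621e-01  9.60573075e-01  3.13294836e-02]
 [ 0.00000000e+00  0.00000000e+00  0.00000000e+00  1.00000000e+00]]
```

View pics/w1.png

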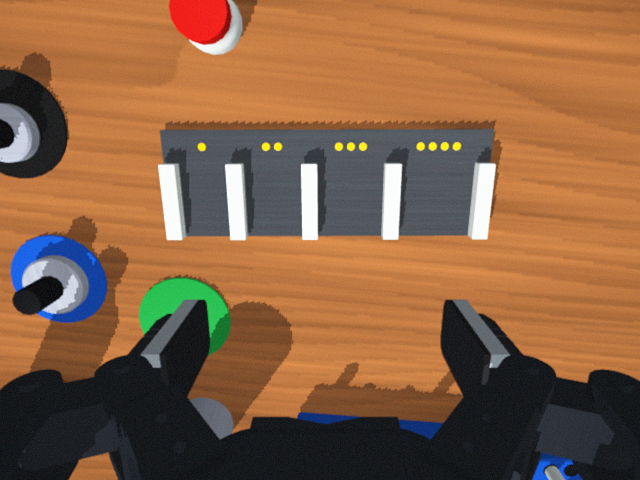

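The wrist view shows the gauge with its walls at u≈171, 236, 309, 391 and 481 and yellow dots 1 to 4 running left to right. The apron edges are at (162,131) and (493,131). The blue mat and lid are at (58,280).

Run:
```python
import pickle; from h import *
o,s=pickle.load(open("w1.pkl","rb")); T=wristT(o,s); im=s["image"].astype(int)
dark=(im.max(2)<110)&(im[...,2]>=im[...,0]-8)&(im[...,2]>45)
L=[];R=[]
for v in range(136,158):
    u=np.where(dark[v,140:520])[0]+140
    L.append(ray(s,(u.min()-.5,v),.006,T)[:2]); R.append(ray(s,(u.max()+.5,v),.006,T)[:2])
L,R=np.array(L),np.array(R); mid=(np.median(L,0)+np.median(R,0))/2; print("apron L,R",np.median(L,0),np.median(R,0),np.linalg.norm(np.median(L-R,0)),mid)
gdir=np.median(R-L,0); gdir/=np.linalg.norm(gdir); gx=np.array([gdir[1],-gdir[0]]); print("gdir",gdir)
w=im.min(2)>200; w[:155]=0; w[250:]=0
P=[]
for c in blobs(w,200):
    # top-face row: use wall's far end row v~170 and lower ends separately at .018
    x,y,ww,hh=cv2.boundingRect(c); 
    us=[np.where(w[v,x:x+ww])[0]+x for v in range(y+15,y+50,4)]
    # outer (away from centre) edge is always top edge
    e=[ray(s,((u.min()-.5 if x+ww/2<320 else u.max()+.5),v),.018,T)[:2] for u,v in zip(us,range(y+15,y+50,4))]
    P.append((np.mean([p@gdir for p in e]),np.mean([u.size for u in us]),[ray(s,(x+ww/2,y),.018,T)[:2]@gx,ray(s,(x+ww/2,y+hh),.018,T)[:2]@gx]))
P.sort(key=lambda a:a[0])
# expected outer edge positions in gauge y: wall1 -151, wall2 -91, wall3 -23 , wall4 +67, wall5 +151 (mm)
for p,g in zip(P,[-.151,-.091,-.023,.067,.151]): print(p, "origin y est",p[0]-g)
print("apron mid in g",mid@gdir, mid@gx)
gt=np.array([[.4929,.2610],[.5,.1778],[.5081,.1023],[.5136,.0348],[.5199,-.0246]])
g0=[.144,.06,-.016,-.084,-.144]
dt=gt[0]-gt[4]; print("top: dir",dt/np.linalg.norm(dt),[(a@gdir-b).round(4) for a,b in zip(gt,g0)],[(a@gx).round(4) for a in gt])
```

```text
apron L,R [ 0.46889158 -0.03391504] [0.44174122 0.26544836] 0.3002956624381454 [0.4553164  0.11576666]
gdir [-0.09016888  0.99592649]
(np.float64(-0.07663561573063894), np.float64(15.88888888888889), [np.float64(0.47935655690970885), np.float64(0.5493948851697615)]) origin y est 0.07436438426936105
(np.float64(-0.016776175283666414), np.float64(16.11111111111111), [np.float64(0.4784727020016943), np.float64(0.5493976652090977)]) origin y est 0.07422382471633358
(np.float64(0.051200494353594236), np.float64(15.555555555555555), [np.float64(0.4784732166236835), np.float64(0.5494008062337439)]) origin y est 0.07420049435359424
(np.float64(0.1412988308545299), np.float64(16.22222222222222), [np.float64(0.4784737938773068), np.float64(0.5494043295486626)]) origin y est 0.0742988308545299
(np.float64(0.22521720938247766), np.float64(16.333333333333332), [np.float64(0.4784744268214492), np.float64(0.5484232913775249)]) origin y est 0.07421720938247767
apron mid in g 0.0742397112042724 0.4639002167486869
top: dir [-0.09411816  0.99556103] [np.float64(0.0715), np.float64(0.072), np.float64(0.0721), np.float64(0.0723), np.float64(0.0726)] [np.float64(0.5144), np.float64(0.514), np.float64(0.5153), np.float64(0.5146), np.float64(0.5156)]
```

Call:
step_arm:
  rows:
    - {"tx": 0,"ty": -0.034,"tz": 0,"spin": 0,"hand": 1}
    - {"tx": 0,"ty": -0.034,"tz": 0,"spin": 0,"hand": 1}
    - {"tx": 0,"ty": -0.034,"tz": 0,"spin": 0,"hand": 1}
    - {"tx": 0,"ty": -0.034,"tz": 0,"spin": 0,"hand": 1}
    - {"tx": 0,"ty": -0.034,"tz": 0,"spin": 0,"hand": 1}
    - {"tx": 0,"ty": -0.034,"tz": 0,"spin": 0,"hand": 1}
    - {"tx": 0,"ty": -0.034,"tz": 0,"spin": 0,"hand": 1}
    - {"tx": 0,"ty": -0.034,"tz": 0,"spin": 0,"hand": 1}
    - {"tx": 0,"ty": 0,"tz": 0,"spin": 0,"hand": 1}
    - {"tx": 0,"ty": 0,"tz": 0,"spin": 0,"hand": 1}

```text
time_s: 3.05
position: [0.5301, -0.1524, 0.4044]
eef_rot: [[-0.996, -0.091, -0.001], [-0.091, 0.996, 0.001], [0.0, 0.001, -1.0]]
contact_force: [0.3, 0.3, 0.0]
opening: 0.0857
finger_force: 0.0
```

Run:
```python
from bench import telemetry, imaging
import pickle; from h import *
o=telemetry.get_obs(); s=imaging.snapshot("wrist"); T=wristT(o,s); R=o["eef_rot"]
pickle.dump((o,s),open("w2.pkl","wb")); im=s["image"]; cv2.imwrite("pics/w2.png",im[...,::-1])
h=cv2.cvtColor(im,cv2.COLOR_RGB2HSV); m=(h[...,0]>100)&(h[...,0]<130)&(h[...,1]>150)&(h[...,2]>60); m[350:]=0
c=max(blobs(m,200),key=cv2.contourArea); e=cv2.fitEllipse(cv2.convexHull(c)); p=ray(s,e[0],.003,T); print(o["position"],"mat",e,p)
print("delta in tool axes",R.T@(p-o["position"]))
# same from first picture
o1,s1=pickle.load(open("w1.pkl","rb"));
```

```text
[ 0.53009361 -0.15241651  0.4043648 ] mat ((326.0098876953125, 277.6889343261719), (86.6962661743164, 93.03652954101562), 89.76256561279297) [ 0.61019883 -0.14369371  0.003     ]
delta in tool axes [-0.08075612  0.0010828   0.40132769]
```

View pics/w2.png

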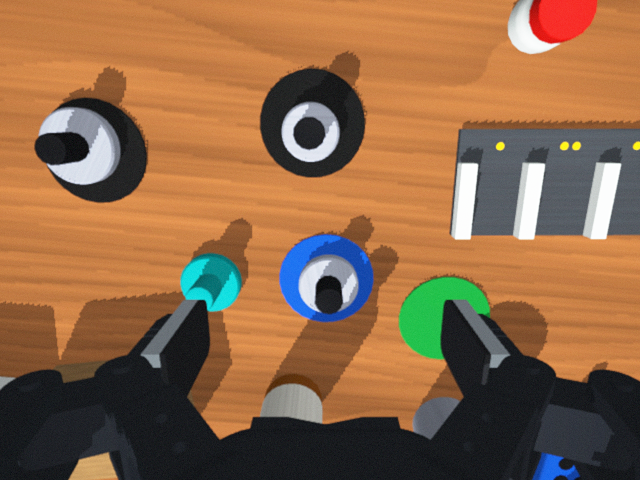

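The blue mat and lid are centred at (326,278) in the wrist view, and the bottle cap at (290,400) is well beyond them. The way down is clear, so I'm moving over the lid, descending and gripping the knob.

Call:
step_arm:
  rows:
    - {"tx": -0.0408,"ty": 0.0011,"tz": 0,"spin": 0,"hand": 1}
    - {"tx": -0.04,"ty": 0,"tz": 0,"spin": 0,"hand": 1}
    - {"tx": 0,"ty": 0,"tz": 0.04,"spin": 0,"hand": 1}
    - {"tx": 0,"ty": 0,"tz": 0.04,"spin": 0,"hand": 1}
    - {"tx": 0,"ty": 0,"tz": 0.04,"spin": 0,"hand": 1}
    - {"tx": 0,"ty": 0,"tz": 0.03,"spin": 0,"hand": 1}
    - {"tx": 0,"ty": 0,"tz": 0.02,"spin": 0,"hand": 1}
    - {"tx": 0,"ty": 0,"tz": 0.01,"spin": 0,"hand": 1}
    - {"tx": 0,"ty": 0,"tz": 0,"spin": 0,"hand": 1}

```text
time_s: 4.0
position: [0.6104, -0.1421, 0.2236]
eef_rot: [[-0.995, -0.095, -0.002], [-0.095, 0.995, 0.001], [0.002, 0.001, -1.0]]
contact_force: [0.6, -0.3, 0.2]
opening: 0.0853
finger_force: 0.0
```

Run:
```python
from bench import telemetry, imaging
import pickle; from h import *
o=telemetry.get_obs(); s=imaging.snapshot("wrist")
print(o["position"],o["time_s"]); cv2.imwrite("pics/w3.png",s["image"][...,::-1])
```

```text
[ 0.61036246 -0.14213549  0.2236305 ] 4.0
```

View pics/w3.png

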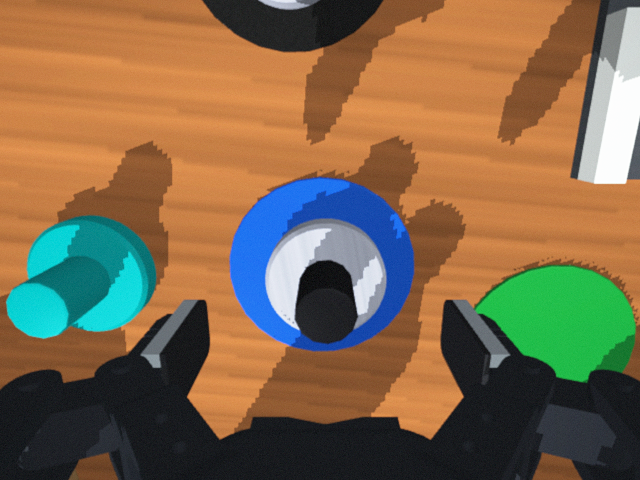

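The knob at (327,300) sits centred between the pads. The turquoise look-alike at (90,275) and the green disc are clear of the fingers.

Call:
step_arm:
  rows:
    - {"tx": 0,"ty": 0,"tz": 0.015,"spin": 0,"hand": 1}
    - {"tx": 0,"ty": 0,"tz": 0.0136,"spin": 0,"hand": 1}
    - {"tx": 0,"ty": 0,"tz": 0,"spin": 0,"hand": 1}
    - {"tx": 0,"ty": 0,"tz": 0,"spin": 0,"hand": 0.5}
    - {"tx": 0,"ty": 0,"tz": 0,"spin": 0,"hand": 0.2}
    - {"tx": 0,"ty": 0,"tz": 0,"spin": 0,"hand": 0}
    - {"tx": 0,"ty": 0,"tz": 0,"spin": 0,"hand": 0}
    - {"tx": 0,"ty": 0,"tz": 0,"spin": 0,"hand": 0}
    - {"tx": 0,"ty": 0,"tz": 0,"spin": 0,"hand": 0}
    - {"tx": 0,"ty": 0,"tz": 0,"spin": 0,"hand": 0}

```text
time_s: 5.05
position: [0.6108, -0.1434, 0.1968]
eef_rot: [[-0.996, -0.094, 0.001], [-0.094, 0.996, -0.0], [-0.001, -0.0, -1.0]]
contact_force: [-0.4, 0.0, 6.0]
opening: 0.0244
finger_force: 59.2
```

Call:
step_arm:
  rows:
    - {"tx": 0,"ty": 0,"tz": 0,"spin": 0,"hand": 0}
    - {"tx": 0,"ty": 0,"tz": 0,"spin": 0,"hand": 0}

```text
time_s: 5.25
position: [0.6108, -0.1434, 0.1968]
eef_rot: [[-0.996, -0.094, 0.001], [-0.094, 0.996, -0.0], [-0.001, -0.0, -1.0]]
contact_force: [0.2, 0.4, 5.0]
opening: 0.0244
finger_force: 59.2
```

Call:
step_arm:
  rows:
    - {"tx": 0,"ty": 0,"tz": -0.01,"spin": 0.0038,"hand": 0}
    - {"tx": 0,"ty": 0,"tz": -0.03,"spin": 0,"hand": 0}
    - {"tx": 0,"ty": 0,"tz": -0.03,"spin": 0,"hand": 0}
    - {"tx": 0.0164,"ty": 0.0316,"tz": 0,"spin": 0,"hand": 0}
    - {"tx": 0.0164,"ty": 0.0316,"tz": 0,"spin": 0,"hand": 0}
    - {"tx": 0.0164,"ty": 0.0316,"tz": 0,"spin": 0,"hand": 0}
    - {"tx": 0.0164,"ty": 0.0316,"tz": 0,"spin": 0,"hand": 0}
    - {"tx": 0.0163,"ty": 0.0317,"tz": 0,"spin": 0,"hand": 0}
    - {"tx": 0,"ty": 0,"tz": 0,"spin": 0,"hand": 0}
    - {"tx": 0,"ty": 0,"tz": 0,"spin": 0,"hand": 0}

```text
time_s: 6.25
position: [0.5146, 0.0072, 0.2665]
eef_rot: [[-0.996, -0.092, 0.0], [-0.092, 0.996, -0.0], [-0.0, -0.0, -1.0]]
contact_force: [0.3, -0.5, -1.1]
opening: 0.0243
finger_force: 59.2
```

```bash
cat > g.py <<'E'
from bench import telemetry
import numpy as np
o=telemetry.get_obs(); R=o["eef_rot"]; p=o["position"]
gd=np.array([-.0902,.9959]); gx=np.array([.9959,.0902])
print("t",o["time_s"],"z",p[2].round(4),"gx",(p[:2]@gx).round(4),"gy",(p[:2]@gd).round(4),"step errs",[(round(float(p[:2]@gd-.0742-k),4)) for k in(-.114,-.05,.022,.102)])
print(R.round(4).tolist(),o["contact_force"].round(1),o["opening"])
E
cat >> g.py <<'E'
from bench import imaging
import cv2,sys
if len(sys.argv)>1:
    s=imaging.snapshot("wrist"); cv2.imwrite(f"pics/{sys.argv[1]}.png",s["image"][...,::-1])
E
python3 g.py w4
```

```text
t 6.25 z 0.2665 gx 0.5131 gy -0.0392 step errs [0.0006, -0.0634, -0.1354, -0.2154]
[[-0.9958, -0.0917, 0.0002], [-0.0917, 0.9958, -0.0002], [-0.0002, -0.0002, -1.0]] [ 0.3 -0.5 -1.1] 0.02429539908221733
```

View pics/w4.png

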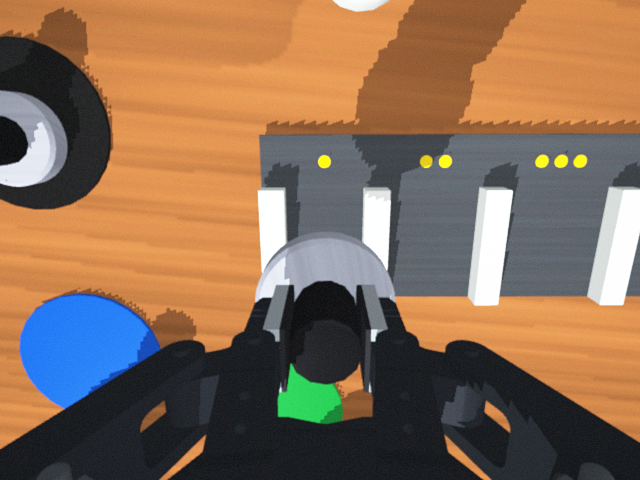

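The lid is held level at (325,280), centred on step 1 between the walls at u≈286 and 362. I'm lowering it onto step 1.

Call:
step_arm:
  rows:
    - {"tx": 0,"ty": -0.0006,"tz": 0.02,"spin": 0,"hand": 0}
    - {"tx": 0,"ty": 0,"tz": 0.02,"spin": 0,"hand": 0}
    - {"tx": 0,"ty": 0,"tz": 0.01,"spin": 0,"hand": 0}
    - {"tx": 0,"ty": 0,"tz": 0.003,"spin": 0,"hand": 0}
    - {"tx": 0,"ty": 0,"tz": 0.002,"spin": 0,"hand": 0}
    - {"tx": 0,"ty": 0,"tz": 0.001,"spin": 0,"hand": 0}
    - {"tx": 0,"ty": 0,"tz": 0,"spin": 0,"hand": 0}

```text
time_s: 7.0
position: [0.5148, 0.0056, 0.2117]
eef_rot: [[-0.996, -0.09, 0.0], [-0.09, 0.996, -0.001], [-0.0, -0.001, -1.0]]
contact_force: [-5.3, -1.3, 8.2]
opening: 0.0246
finger_force: 60.4
```

```bash
python3 g.py
```

```text
t 7.0 z 0.2117 gx 0.5132 gy -0.0408 step errs [-0.001, -0.065, -0.137, -0.217]
[[-0.9959, -0.0902, 0.0004], [-0.0902, 0.9959, -0.0006], [-0.0004, -0.0007, -1.0]] [-5.3 -1.3  8.2] 0.02455371087800375
```

It rests on the wall tops at the expected height with 8 N. I'll dwell briefly, then go on to step 2.

Call:
step_arm:
  rows:
    - {"tx": 0,"ty": 0,"tz": 0,"spin": 0,"hand": 0}
    - {"tx": 0,"ty": 0,"tz": 0,"spin": 0,"hand": 0}
    - {"tx": 0,"ty": 0,"tz": 0,"spin": 0,"hand": 0}
    - {"tx": 0,"ty": 0,"tz": -0.01,"spin": 0,"hand": 0}
    - {"tx": 0,"ty": 0,"tz": -0.02,"spin": 0,"hand": 0}
    - {"tx": 0,"ty": 0.0215,"tz": 0,"spin": 0,"hand": 0}
    - {"tx": 0,"ty": 0.0215,"tz": 0,"spin": 0,"hand": 0}
    - {"tx": 0,"ty": 0.0215,"tz": 0,"spin": 0,"hand": 0}
    - {"tx": 0,"ty": 0,"tz": 0,"spin": 0,"hand": 0}
    - {"tx": 0,"ty": 0,"tz": 0,"spin": 0,"hand": 0}

```text
time_s: 8.0
position: [0.5093, 0.0704, 0.2409]
eef_rot: [[-0.996, -0.091, 0.002], [-0.091, 0.996, -0.0], [-0.002, -0.0, -1.0]]
contact_force: [0.9, 0.4, -1.9]
opening: 0.0244
finger_force: 59.3
```

```bash
python3 g.py
```

```text
t 8.0 z 0.2409 gx 0.5136 gy 0.0242 step errs [0.064, -0.0, -0.072, -0.152]
[[-0.9958, -0.0914, 0.0017], [-0.0914, 0.9958, -0.0001], [-0.0017, -0.0003, -1.0]] [ 0.9  0.4 -1.9] 0.024412277848990433
```

Call:
step_arm:
  rows:
    - {"tx": 0,"ty": 0,"tz": 0.015,"spin": 0,"hand": 0}
    - {"tx": 0,"ty": 0,"tz": 0.01,"spin": 0,"hand": 0}
    - {"tx": 0,"ty": 0,"tz": 0.003,"spin": 0,"hand": 0}
    - {"tx": 0,"ty": 0,"tz": 0.0015,"spin": 0,"hand": 0}
    - {"tx": 0,"ty": 0,"tz": 0.001,"spin": 0,"hand": 0}
    - {"tx": 0,"ty": 0,"tz": 0,"spin": 0,"hand": 0}
    - {"tx": 0,"ty": 0,"tz": 0,"spin": 0,"hand": 0}

```text
time_s: 8.7
position: [0.5089, 0.0699, 0.2111]
eef_rot: [[-0.996, -0.09, 0.0], [-0.09, 0.996, -0.0], [-0.0, -0.0, -1.0]]
contact_force: [-5.0, 0.3, 12.7]
opening: 0.0245
finger_force: 60.9
```

```bash
python3 g.py
```

```text
t 8.7 z 0.2111 gx 0.5131 gy 0.0237 step errs [0.0635, -0.0005, -0.0725, -0.1525]
[[-0.996, -0.0899, 0.0001], [-0.0899, 0.996, -0.0003], [-0.0001, -0.0003, -1.0]] [-5.   0.3 12.7] 0.024498544709276603
```

It also rests on the wall tops at step 2. On to step 3.

Call:
step_arm:
  rows:
    - {"tx": 0,"ty": 0,"tz": 0,"spin": 0,"hand": 0}
    - {"tx": 0,"ty": 0,"tz": 0,"spin": 0,"hand": 0}
    - {"tx": 0,"ty": 0,"tz": -0.01,"spin": 0,"hand": 0}
    - {"tx": 0,"ty": 0,"tz": -0.02,"spin": 0,"hand": 0}
    - {"tx": 0,"ty": 0.024,"tz": 0,"spin": 0,"hand": 0}
    - {"tx": 0,"ty": 0.024,"tz": 0,"spin": 0,"hand": 0}
    - {"tx": 0,"ty": 0.024,"tz": 0,"spin": 0,"hand": 0}
    - {"tx": 0,"ty": 0,"tz": 0,"spin": 0,"hand": 0}
    - {"tx": 0,"ty": 0,"tz": 0,"spin": 0,"hand": 0}

```text
time_s: 9.6
position: [0.5026, 0.1422, 0.2399]
eef_rot: [[-0.996, -0.091, 0.001], [-0.091, 0.996, -0.0], [-0.001, -0.0, -1.0]]
contact_force: [-0.4, -1.3, -1.0]
opening: 0.0243
finger_force: 59.3
```

```bash
python3 g.py w5
```

```text
t 9.6 z 0.2399 gx 0.5133 gy 0.0963 step errs [0.1361, 0.0721, 0.0001, -0.0799]
[[-0.9958, -0.0914, 0.0005], [-0.0914, 0.9958, -0.0], [-0.0005, -0.0001, -1.0]] [-0.4 -1.3 -1. ] 0.02425604078998674
```

View pics/w5.png

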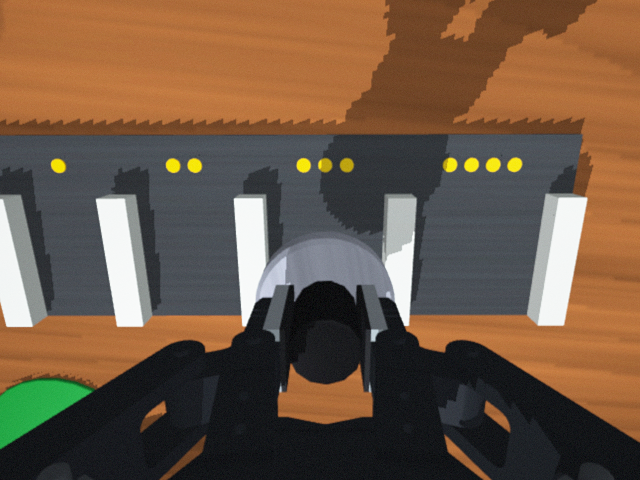

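The lid (u 256–394, middle 325) is centred over step 3, whose inner edges are at 266 and 386 (middle 326). I'm lowering it slowly.

Call:
step_arm:
  rows:
    - {"tx": 0,"ty": 0,"tz": 0.015,"spin": 0,"hand": 0}
    - {"tx": 0,"ty": 0,"tz": 0.01,"spin": 0,"hand": 0}
    - {"tx": 0,"ty": 0,"tz": 0.003,"spin": 0,"hand": 0}
    - {"tx": 0,"ty": 0,"tz": 0.002,"spin": 0,"hand": 0}
    - {"tx": 0,"ty": 0,"tz": 0.002,"spin": 0,"hand": 0}
    - {"tx": 0,"ty": 0,"tz": 0,"spin": 0,"hand": 0}

```text
time_s: 10.25
position: [0.5025, 0.142, 0.2077]
eef_rot: [[-0.996, -0.09, 0.0], [-0.09, 0.996, 0.0], [-0.0, 0.0, -1.0]]
contact_force: [0.3, -0.2, -1.0]
opening: 0.0244
finger_force: 59.3
```

```bash
python3 g.py
```

```text
t 10.25 z 0.2077 gx 0.5133 gy 0.0961 step errs [0.1359, 0.0719, -0.0001, -0.0801]
[[-0.9959, -0.0901, 0.0002], [-0.0901, 0.9959, 0.0001], [-0.0002, 0.0001, -1.0]] [ 0.3 -0.2 -1. ] 0.02440534307052319
```

The lid is 4 mm below the wall tops with no force, so it is going in. I'm lowering it the rest of the way to the floor.

Call:
step_arm:
  rows:
    - {"tx": 0,"ty": 0,"tz": 0.003,"spin": 0,"hand": 0}
    - {"tx": 0,"ty": 0,"tz": 0.003,"spin": 0,"hand": 0}
    - {"tx": 0,"ty": 0,"tz": 0.0015,"spin": 0,"hand": 0}
    - {"tx": 0,"ty": 0,"tz": 0.001,"spin": 0,"hand": 0}
    - {"tx": 0,"ty": 0,"tz": 0,"spin": 0,"hand": 0}
    - {"tx": 0,"ty": 0,"tz": 0,"spin": 0,"hand": 0}

```text
time_s: 10.85
position: [0.5023, 0.1421, 0.1997]
eef_rot: [[-0.996, -0.09, 0.0], [-0.09, 0.996, 0.0], [-0.0, 0.0, -1.0]]
contact_force: [-3.3, -0.8, 5.9]
opening: 0.0243
finger_force: 60.5
```

```bash
python3 g.py
```

```text
t 10.85 z 0.1997 gx 0.5131 gy 0.0962 step errs [0.136, 0.072, 0.0, -0.08]
[[-0.9959, -0.0904, 0.0], [-0.0904, 0.9959, 0.0], [-0.0, 0.0, -1.0]] [-3.3 -0.8  5.9] 0.024304660442339674
```

Call:
step_arm:
  rows:
    - {"tx": 0,"ty": 0,"tz": 0,"spin": 0,"hand": 0.5}
    - {"tx": 0,"ty": 0,"tz": 0,"spin": 0,"hand": 0.7}
    - {"tx": 0,"ty": 0,"tz": 0,"spin": 0,"hand": 0.8}
    - {"tx": 0,"ty": 0,"tz": 0,"spin": 0,"hand": 0.8}
    - {"tx": 0,"ty": 0,"tz": 0,"spin": 0,"hand": 0.8}
    - {"tx": 0,"ty": 0,"tz": -0.01,"spin": 0,"hand": 0.8}
    - {"tx": 0,"ty": 0,"tz": -0.02,"spin": 0,"hand": 0.8}
    - {"tx": 0,"ty": 0,"tz": -0.04,"spin": 0,"hand": 0.8}
    - {"tx": 0,"ty": 0,"tz": -0.04,"spin": 0,"hand": 0.8}
    - {"tx": 0,"ty": 0,"tz": -0.04,"spin": 0,"hand": 0.8}

```text
time_s: 11.85
position: [0.5021, 0.142, 0.3514]
eef_rot: [[-0.996, -0.09, 0.0], [-0.09, 0.996, 0.0], [-0.0, 0.0, -1.0]]
contact_force: [0.1, -0.0, 0.7]
opening: 0.0685
finger_force: 0.0
```

Call:
step_arm:
  rows:
    - {"tx": 0.02,"ty": 0,"tz": -0.02,"spin": 0,"hand": 0.8}
    - {"tx": 0.02,"ty": 0,"tz": -0.02,"spin": 0,"hand": 0.8}
    - {"tx": 0,"ty": 0,"tz": 0,"spin": 0,"hand": 0.8}
    - {"tx": 0,"ty": 0,"tz": 0,"spin": 0,"hand": 0.8}

```text
time_s: 12.25
position: [0.4626, 0.1385, 0.3897]
eef_rot: [[-0.996, -0.09, 0.002], [-0.09, 0.996, 0.0], [-0.002, 0.0, -1.0]]
contact_force: [0.7, -0.4, 0.3]
opening: 0.0681
finger_force: 0.0
```

```bash
python3 g.py w6
```

```text
t 12.25 z 0.3897 gx 0.4732 gy 0.0962 step errs [0.136, 0.072, -0.0, -0.08]
[[-0.9959, -0.0904, 0.0021], [-0.0904, 0.9959, 0.0003], [-0.0021, 0.0001, -1.0]] [ 0.7 -0.4  0.3] 0.06813442914316543
```

View pics/w6.png

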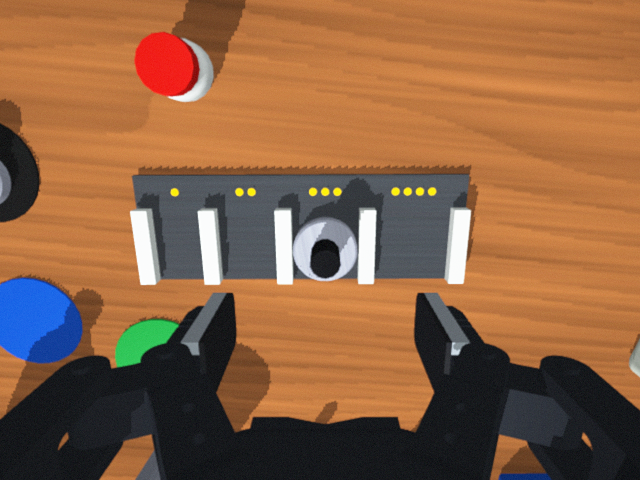

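The lid lies flat in the three-dot step at (325,249), between the walls, and the gripper is clear of it.

```bash
python3 -c "
from bench import sign_off
print(sign_off())"
```

```text
the job is handed in; nothing more can be done
None
```

The lid from the blue mat rested on the wall tops of steps 1 and 2, then dropped into step 3, so it is the 59 mm lid. I released it flat on the floor of step 3 and handed the job in at about 12 s.

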